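# Touch off a tattoo-machine frame with its grip tube, then seat the tube

### The job

The machine frame was set down on its magnetic plate by hand, so nobody knows just where it sits. Take the grip tube out of its stand and, with the tube's thin stem, gently touch off the frame's sides: the long side that faces the plate's black tab, first near the bore end and next near the coil end, and then the short end face beside the bore. Now that it is located, lower the stem into the bore, press the tube gently home (5 to 15 N) until its shoulder sits on the frame, and let go; never push tube and frame together harder than 25 N, and leave the ink bottle, box and screwdriver alone.

Things in the scene. Friction and masses are not known exactly. Their poses are not given: they have to be found in the camera images.
- plate: Flat steel magnetic plate, fixed, 130 (x) x 180 (y) x 12 mm, a black tab 20 x 30 mm on the middle of its -x edge. Origin: centre of its underside, on the bench; z up. On it, held immovably, stands the machine frame, whose own pose is not measured: its centre is within 8 mm in x and in y of the plate's centre, and it is turned by up to 0.1 rad against the plate.
- frame_nominal (a point): Plate point where the frame's underside centre would be if set exactly; plate's axes. The frame: grey cast-steel block 54 (its x) x 110 (its y) x 40 mm, top 52 mm above the bench. In its own axes from its true centre: flat vertical sides at x = -27 (tab side) and +27, ends at y = +55 (bore end) and -55 mm (coil end). Coils under a bar and a yoke stand on its top from y = -1 to -55, 23 mm high.
- bore_nominal (a point): Plate point, level with the frame's top, where the bore's mouth would be if the frame were set exactly. Truly the bore lies on the frame's long centre line, 25 mm from its +y end face: vertical, round, 15.5 mm diameter, 1.5 mm chamfer, 40 mm through. Seated, the tube's foot is 14 mm above the bench.
- touch_first (a point): Plate point in front of the tab-side long face near the bore end, 27 mm out from the nominal face, 14 mm below the frame's top; approach along plate +x. Touch with the stem's lower part at over 1 N for 0.1 s or more. Stem and frame are rigid: move slowly, about 10 mm/s, and stop at 2 to 5 N; if the arm springs back, lean in again.
- touch_second (a point): Same, in front of the same long face near the coil end; approach along plate +x.
- touch_third (a point): Same, 25 mm out from the nominal middle of the +y end face (bore end); approach along plate -y.
- tube: Steel grip tube, loose, 80 to 170 g, round: stem 14 mm diameter, 38 mm long, 3 mm chamfer at the foot; above it a shoulder and a ringed handle 26 mm diameter, 45 mm high (83 mm in all). Origin: centre of the stem's foot; z up the tube's axis. It starts upright in the stand, shoulder on the stand's top, foot 12 mm above the bench.
- stand: Aluminium block 70 x 70 x 50 mm, fixed, with one vertical through hole of 16 mm diameter in its middle that holds the tube. Origin: centre of its underside.
- ink: Black ink bottle, white cap, 40 mm diameter, 110 mm high, loose; to be left alone. Origin: centre of its underside.
- carton: Plain pink plastic box 60 x 100 x 50 mm, loose; to be left alone. Origin: centre of its underside.
- driver: Screwdriver lying on the bench between the plate and the stand, towards the robot, about 200 mm long along its x; to be left alone. Origin: on the bench under its middle.
There are look-alikes about, which are no part of the job. Of the things that look like the tube, the largest one is meant.

How it is judged:
On the way, in this order (a step that is already met when the one before it is completed fails the run):
1. the tube touches the frame's tab-side long face near the bore end, at over 1 N (contact force between tube and plate above 1 N and z of tube in the frame of plate below 0.05 m and x of tube in the frame of plate below -0.018 m and y of tube in the frame of plate above 0.01 m), for 0.1 s.
2. the tube touches the same long face near the coil end, at over 1 N (contact force between tube and plate above 1 N and z of tube in the frame of plate below 0.05 m and x of tube in the frame of plate below -0.018 m and y of tube in the frame of plate below -0.01 m), for 0.1 s.
3. the tube touches the end face beside the bore, at over 1 N (contact force between tube and plate above 1 N and z of tube in the frame of plate below 0.05 m and x of tube in the frame of plate above -0.028 m and y of tube in the frame of plate above 0.05 m), for 0.1 s.
4. the tube is in the bore, shoulder on the frame, and pressed down with over 4 N (z of tube in the frame of plate below 0.0165 m and x of tube in the frame of plate between -0.018 and 0.018 m and y of tube in the frame of plate between 0.012 and 0.048 m and angle between tube's own z axis and vertical below 0.05 rad and contact force between tube and plate above 4 N), for 0.2 s.
At the end, for the whole second after the job is handed in: The tube stands in the frame's bore, upright within 0.05 rad, its shoulder on the frame's top (foot at most 16.5 mm above the plate's underside), released and at rest (z of tube in the frame of plate below 0.0165 m and x of tube in the frame of plate between -0.018 and 0.018 m and y of tube in the frame of plate between 0.012 and 0.048 m and angle between tube's own z axis and vertical below 0.05 rad and linear speed of tube below 0.02 m/s); the robot touches nothing.
It fails at once if tube pushed against the frame or its plate harder than 25 N (contact force between tube and plate above 25 N).
It fails at once if a bystander moved more than 20 mm (distance of any of ink, carton, driver from where it was at the start of the episode above 0.02 m).
It also fails if it takes over 72 s, if anything falls off the work surface, if the arm or the gripper's body presses on something with over 40 N, if the wrist force passes 120 N, or if a joint passes its speed limit or range.

### The arm

A 7-joint arm with a two-finger parallel gripper is mounted at the origin on the work surface. World frame = base frame: x ahead of the robot, y to its left, z up, the work surface at z = 0. Lengths are in m, angles in rad, forces in N, time in s.
With the tool pointing down it reaches from about 0.35 to 0.9 m from the base axis. Payload 19.9 kg.
Tool frame: the origin (TCP) lies between the finger pads; the fingertips stand 19 mm ahead of it and the grasp point (between the pads) is the TCP; z points along the fingers, y is the line along which they close (so a half turn about z gives the same grasp; the last joint's range is limited). The gripper opens to 94 mm and grips with 3 to 60 N. Pads are 16 mm wide; open, the fingers measure 119 mm over their backs; the gripper's body (75 mm by 177 mm) begins 78 mm behind the grasp point.
Start: joints at [1.252, 0.417, -0.01, 1.614, 0.005, 1.111, -0.053], TCP at [0.171, -0.601, 0.187] pointing down, gripper open.
Joint ranges: [-2.81, 2.81], [-0.39, 2.02], [-1.27, 1.25], [0.06, 2.57], [-1.19, 4.33], [0.19, 2], [-2.82, 2.82]. Speed limits (rad/s): [1.89, 1.89, 2.39, 2.39, 3.01, 3.01, 3.01].

### API

Orientations are given as a 3x3 rotation matrix whose columns are the frame's x, y, z axes.
In Python, from rig import robot gives the robot as it stands. Calls block until the motion is done:
- robot.move_ptp(position, orientation): joint-space move of the TCP to a pose.
- robot.move_linear(position, velocity=0.15, frame=None, threshold=None): straight line of the TCP; frame=None keeps the orientation; velocity is the mean speed in m/s. With threshold (N) it stops when the force on the tool has changed by that much, and returns True; else False.
- robot.goto_joints(angles): joint-space move.
- robot.gripper_to(opening): finger opening in m; the grip force is fixed at half the most; returns when the fingers have stopped.
- robot.pause(seconds).
- robot.ik(position, orientation): joint angles nearest the present ones, or None.
- robot.get_state(): the state.
- robot.grab_frame(name): name is "side" or "top" or "wrist"; returns the picture (400x640x3 uint8, red, green, blue); there is no depth.
- robot.camera_info(name): a dict with "fx", "fy", "cx", "cy" (pixels), "dist" ([k1, k2, p1, p2, k3] as OpenCV has them; the pictures are not rectified), "rvec" (rotation vector, rad) and "tvec" (3), from world to camera coordinates, as OpenCV has them. Camera axes: x right, y down, z forward; pixel columns grow to the right and rows downward; lengths in m; the calibration is good to about 2 mm. A picture is of the moment at which its call begins: read the wrist's pose just before it. camera_info takes no time and is no camera call; for the wrist camera it gives the pose at the moment of the call.
A pose or a line that the arm cannot do raises robot.PlanningError and nothing moves.
- robot.sign_off(): hands the job in; it is judged then, once.
The state is a dict: "time": time; "qpos": joint angles; "joint_vel": joint speeds; "effort": joint torques, N m; "ee_pos": TCP position; "tool_rot": TCP orientation; "force": force on the tool from outside, world axes, zero at the start; "moment": the same for the moment, N m; "opening": finger opening in m; "grasp_force": force on a finger pad.
Only numpy, scipy, OpenCV 4.12 (cv2) and the standard library are available. Lean on these libraries where they do the work, as an engineer would, in place of code of your own. Each camera call takes 0.05 s, during which the arm holds its last target. There are 200 camera calls.

## Working session

There is one attempt and no reset: what is moved stays moved. The work goes in short steps, each a Python script; the robot and the scene stay as the last script left them, time stands still between calls to the robot, and variables do not carry over. Pictures are saved under pics/ and viewed, at most 10 in all, crops included, and the job is handed in when it is done.

```bash
ls; mkdir -p pics
python3 - <<'E'
from rig import robot
import cv2
for n in("top","side"):
    cv2.imwrite(f"pics/{n}0.png",robot.grab_frame(n)[:,:,::-1])
    print(n,robot.camera_info(n))
s=robot.get_state();print(s["time"],s["tool_rot"],s["force"],s["opening"])
E
```

```text
pics
top {'fx': 513.9664426941476, 'fy': 513.9664426941476, 'cx': 320.85956951960617, 'cy': 202.21641837634772, 'dist': array([-0.1571091,  0.       ,  0.       ,  0.       ,  0.       ]), 'rvec': array([ 2.12088164, -2.17268247,  0.17675278]), 'tvec': array([0.08377844, 0.57591767, 1.25014344])}
side {'fx': 366.7684134708632, 'fy': 366.7684134708632, 'cx': 316.47381369433, 'cy': 202.4383247551098, 'dist': array([-0.04242698,  0.        ,  0.        ,  0.        ,  0.        ]), 'rvec': array([ 0.84587596, -2.46949332,  1.16871761]), 'tvec': array([0.49757729, 0.22995553, 0.62479378])}
0.1 [[ 9.61929200e-01  2.73298496e-01 -3.83546732e-04]
 [ 2.73298748e-01 -9.61928683e-01  1.00157992e-03]
 [-9.52143183e-05 -1.06827181e-03 -9.99999425e-01]] [-0.79774697 -0.12327288  0.50475259] 0.09396704579291977
```

View pics/top0.png

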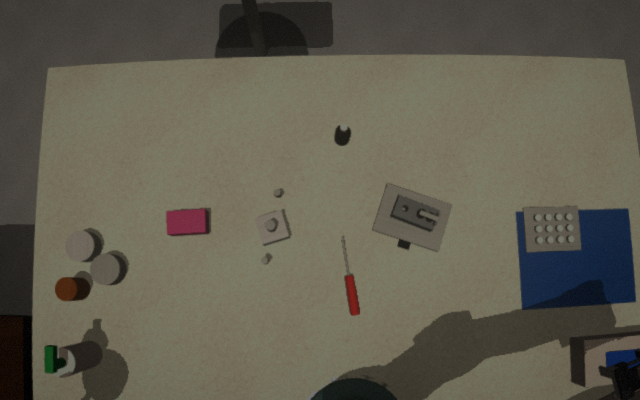

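View pics/side0.png

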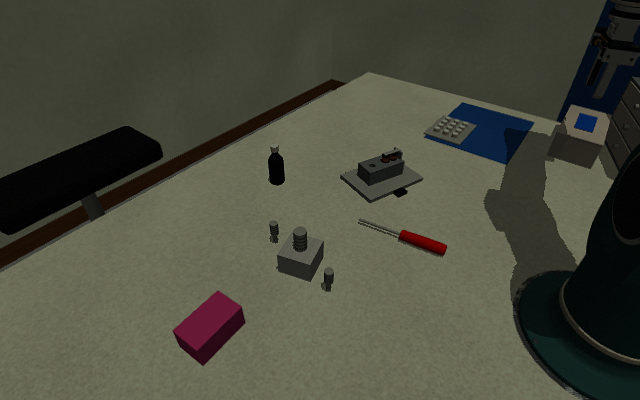

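The top view shows the stand and tube at about (272,226), the plate centred near (412,216) with its tab at (404,244), and the small look-alikes at (279,192) and (266,258). The screwdriver runs from (343,236) to (354,314), with ink at (343,134) and the box at (188,222). The side view agrees. Next I'll get rough positions and look closer with the wrist camera.

```bash
cat > h.py <<'E'
from rig import robot
import cv2, numpy as np
def ray(ci,px):
    K=np.array([[ci["fx"],0,ci["cx"]],[0,ci["fy"],ci["cy"]],[0,0,1]])
    u=cv2.undistortPoints(np.array(px,float).reshape(-1,1,2),K,np.array(ci["dist"])).reshape(-1,2)
    R=cv2.Rodrigues(np.array(ci["rvec"]))[0]; c=-R.T@np.array(ci["tvec"])
    return c,np.c_[u,np.ones(len(u))]@R
def onz(ci,px,z):
    c,d=ray(ci,px); return c+d*((z-c[2])/d[:,2])[:,None]
def proj(ci,P):
    K=np.array([[ci["fx"],0,ci["cx"]],[0,ci["fy"],ci["cy"]],[0,0,1]])
    return cv2.projectPoints(np.array(P,float).reshape(-1,1,3),np.array(ci["rvec"]),np.array(ci["tvec"]),K,np.array(ci["dist"]))[0].reshape(-1,2)
def down(yaw):  # tool y axis along angle yaw in world, z down
    y=np.array([np.cos(yaw),np.sin(yaw),0]);z=np.array([0,0,-1.]);return np.c_[np.cross(y,z),y,z]
E
python3 - <<'E'
from h import *
ci=robot.camera_info("top")
print("tube",onz(ci,[[272,225]],.095)); print("stand",onz(ci,[[272,226]],.05))
print("plate corners",onz(ci,[[388,184],[451,204],[439,250],[373,221]],.012)); print("tab",onz(ci,[[404,244]],.01))
print("ink,carton,driver",onz(ci,[[343,134],[188,222],[343,236],[354,314]],[.0]*4))
w=robot.camera_info("wrist");c,d=ray(w,[[320,200]]);s=robot.get_state()
print(w["fx"],c,d,s["ee_pos"], s["tool_rot"].T@(c-s["ee_pos"]), s["tool_rot"].T@d[0])
E
```

```text
tube [[0.51726131 0.1892623  0.095     ]]
stand [[0.51976497 0.19304956 0.05      ]]
plate corners [[ 0.62658659 -0.10662976  0.012     ]
 [ 0.57000775 -0.27028431  0.012     ]
 [ 0.45113308 -0.23151789  0.012     ]
 [ 0.53064952 -0.06346566  0.012     ]]
tab [[ 0.46939516 -0.14144341  0.01      ]]
ink,carton,driver [[ 0.76722941  0.00565299  0.        ]
 [ 0.54039748  0.41733592  0.        ]
 [ 0.49497833  0.01433752  0.        ]
 [ 0.29524153 -0.00776682  0.        ]]
355.4367123959066 [ 0.24064279 -0.58207938  0.3846121 ] [[-0.23523134 -0.06125396 -0.97005102]] [ 0.17070446 -0.60088169  0.18679918] [ 0.07239554  0.00081624 -0.19782079] [-0.24292416 -0.00433015  0.97007934]
```

Run:
```python
from h import *
R=down(np.radians(-27))
def look(x,y,name):
    # camera sits +72mm along tool x; 
    p=np.array([x,y,.26])-R[:,0]*.0
    robot.move_ptp(p,R); robot.pause(.2)
    ci=robot.camera_info("wrist"); im=robot.grab_frame("wrist")
    cv2.imwrite(f"pics/{name}.png",im[:,:,::-1]); np.save(f"{name}.npy",ci,allow_pickle=True)
    print(robot.get_state()["time"],robot.get_state()["qpos"].round(2))
look(.545,-.168,"wp"); look(.518,.19,"ws")
```

```text
2.425 [ 0.64  0.29 -0.49  1.65  0.15  1.23 -0.35]
4.025 [ 0.19  0.29 -0.73  1.69  0.21  1.24 -1.06]
```

View pics/wp.png

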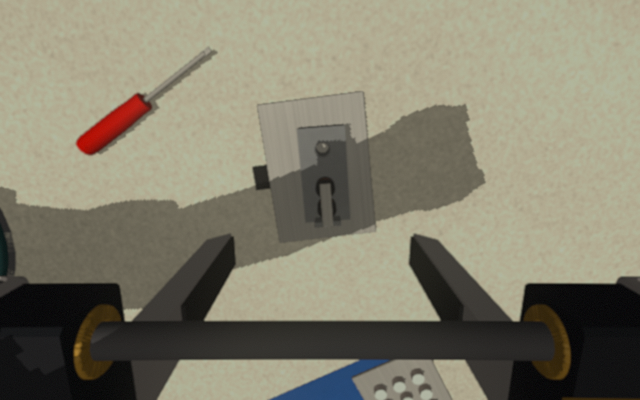

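View pics/ws.png

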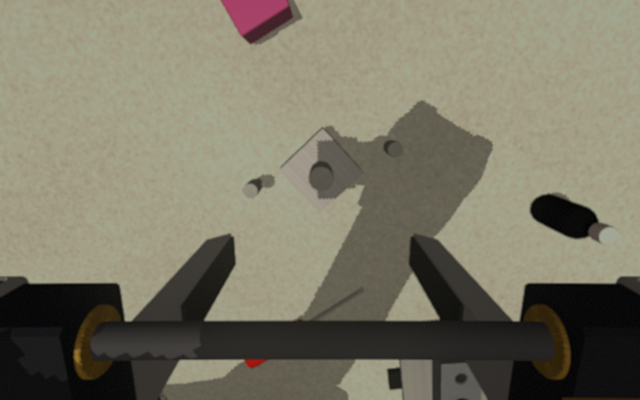

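The plate view has plate corners at (258,104), (363,92), (375,231) and (280,242). The frame's top end corners are near (298,128) and (349,124), and the bore is at (322,148). In the stand view the tube top is centred at (321,176), with stand corners at (281,167), (322,128), (365,171) and (320,208).

Run:
```python
from h import *
ld=lambda n:(np.load(n+".npy",allow_pickle=True).item(),cv2.imread(f"pics/{n}.png"))
def sub(im,p): return cv2.cornerSubPix(cv2.cvtColor(im,6),np.array(p,np.float32).reshape(-1,1,2),(4,4),(-1,-1),(3,50,.01)).reshape(-1,2)
ci,im=ld("wp")
px=sub(im,[[258,104],[363,92],[375,231],[280,242]]);P=onz(ci,px,.012)
print(px,P,P.mean(0)); print(np.linalg.norm(np.diff(np.r_[P,P[:1]],axis=0),axis=1))
a=P[0]-P[3]+P[1]-P[2]; print("plate +y dir",np.degrees(np.arctan2(a[1],a[0])),"x dir",np.degrees(np.arctan2(*((P[1]-P[0]+P[2]-P[3])[[1,0]]))))
print("tab",onz(ci,[[262,177]],.012))
fp=sub(im,[[298,128],[349,124]]);F=onz(ci,fp,.052);print("frame",fp,F,np.linalg.norm(F[1]-F[0]))
d=F[1]-F[0];print("frame x ang",np.degrees(np.arctan2(d[1],d[0])),"bore",onz(ci,[[322,148]],.052))
ci,im=ld("ws")
px=sub(im,[[281,167],[322,128],[365,171],[320,208]]);P=onz(ci,px,.05);print("stand",px,P,P.mean(0),np.linalg.norm(np.diff(P,axis=0),axis=1))
g=cv2.cvtColor(im,6)[145:215,285:365]; m=(g<75).astype(np.uint8)
print("tube",onz(ci,[[321,175]],.095))
cv2.imwrite("pics/c.png",np.hstack([cv2.resize(im[135:215,270:375],None,fx=4,fy=4),cv2.resize(cv2.imread("pics/wp.png")[85:165,250:345],None,fx=4,fy=4)]))
```

```text
[[256.4573   103.3511  ]
 [363.50204   91.046524]
 [375.43817  231.29242 ]
 [278.62973  242.1292  ]] [[ 0.51173124 -0.06179773  0.012     ]
 [ 0.63274657 -0.10765499  0.012     ]
 [ 0.57104484 -0.27488332  0.012     ]
 [ 0.44969152 -0.23001229  0.012     ]] [ 0.54130354 -0.16858708  0.012     ]
[0.12941252 0.17824819 0.1293833  0.17929045]
plate +y dir 69.75150002577112 x dir -20.522887375334705
tab [[ 0.47329637 -0.14321344  0.012     ]]
frame [[296.30777 127.79662]
 [348.72546 122.93306]] [[ 0.54425733 -0.10862497  0.052     ]
 [ 0.5987263  -0.13048635  0.052     ]] 0.05869231732352865
frame x ang -21.868289743687498 bore [[ 0.55964048 -0.14162148  0.052     ]]
stand [[279.03793 168.24594]
 [321.31497 127.31437]
 [363.8189  172.56071]
 [320.      208.     ]] [[0.47835437 0.21772973 0.05      ]
 [0.54292564 0.23670396 0.05      ]
 [0.56342941 0.16857859 0.05      ]
 [0.49875963 0.15378639 0.05      ]] [0.52086726 0.19419967 0.05      ] [0.06730133 0.07114401 0.06633996]
tube [[0.52162447 0.19573781 0.095     ]]
```

View pics/c.png

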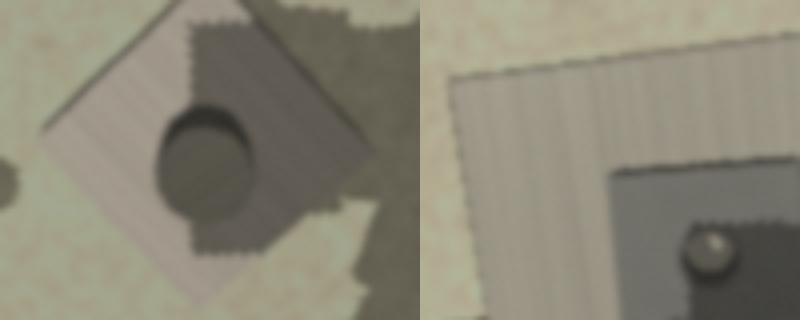

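The left crop puts the tube top centre at (321,177) and the right one puts the bore at (322,149), which agree with the rays. The tube is at about (0.5205, 0.194). The plate centre is (0.541, -0.169), turned -20.4°. Next I'll grasp.

```bash
cat >> h.py <<'E'
TH=np.radians(-20.4); C=np.array([.5413,-.1686]); Rt=down(TH)
M=np.array([[np.cos(TH),-np.sin(TH)],[np.sin(TH),np.cos(TH)]])
def W(x,y,z): return np.r_[C+M@[x,y],z]          # plate -> world
def PL(p): return M.T@(np.array(p)[:2]-C)         # world -> plate
def st(tag=""):
    s=robot.get_state(); f=s["force"]
    print(tag,round(s["time"],2),"plate",(PL(s["ee_pos"])*1e3).round(2),"z",round(s["ee_pos"][2]*1e3,2),"Fpl",(M.T@f[:2]).round(2),f[2].round(2),"open",round(s["opening"],4),"grip",np.round(s["grasp_force"],1)); return s
E
python3 - <<'E'
from h import *
T=[.5205,.194]
robot.gripper_to(.055)
robot.move_ptp([*T,.15],Rt)
st("above")
print(robot.move_linear([*T,.072],.08,threshold=6)); st("down")
robot.gripper_to(.0); st("grip")
robot.move_linear([*T,.17],.12); st("lift")
robot.move_ptp(W(-.046,.035,.17),Rt); st("over")
cv2.imwrite("pics/g.png",robot.grab_frame("side")[100:320,200:500,::-1])
cv2.imwrite("pics/gw.png",robot.grab_frame("wrist")[:,:,::-1])
E
python3 -c "
import cv2,numpy as np
a=cv2.resize(cv2.imread('pics/g.png'),(400,293));b=cv2.resize(cv2.imread('pics/gw.png'),(400,250))
cv2.imwrite('pics/gg.png',np.vstack([a,b]))"
```

```text
above 5.31 plate [-145.67  333.08] z 151.01 Fpl [0.14 0.83] 0.65 open 0.0552 grip 0.0
False
down 6.43 plate [-145.66  332.85] z 72.46 Fpl [ 0.08 -0.21] 1.57 open 0.0549 grip 0.0
grip 7.03 plate [-145.87  332.68] z 72.08 Fpl [0.4  0.54] 2.06 open 0.0247 grip 30.0
lift 8.0 plate [-146.14  332.25] z 169.31 Fpl [0.66 1.32] -1.88 open 0.0243 grip 30.0
over 9.2 plate [-46.17  36.42] z 169.98 Fpl [0.88 0.83] -1.58 open 0.0246 grip 30.0
```

View pics/gg.png

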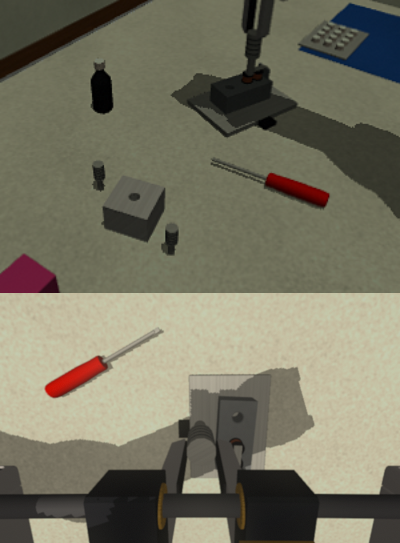

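The stand is empty and the tube hangs upright in the fingers, so now the first touch.

```bash
cat >> h.py <<'E'
def touch(goal,v=.010,thr=3.0):
    """slow approach to goal (world), then lean until the change of force along the path stays above 1.5 N"""
    robot.pause(.2); F=[robot.get_state()["force"] for _ in range(1)]; f0=F[0]
    p0=robot.get_state()["ee_pos"]; n=(goal-p0)/np.linalg.norm(goal-p0)
    hit=robot.move_linear(goal,v,threshold=thr); s=st(f"hit {hit}")
    for k in range(4):
        if not hit: break
        robot.pause(.1); s=st("dwell"); f=-(s["force"]-f0)@n; print("  press",round(f,2))
        if f>1.8:
            robot.pause(.15); s=st("held"); print("  press",round(-(s["force"]-f0)@n,2)); break
        robot.move_linear(s["ee_pos"]+n*.002,.008,threshold=max(2.8-f,1.))
    return hit,s
E
python3 - <<'E'
from h import *
robot.move_linear(W(-.046,.035,.098),.12); st("pre")
hit,s=touch(W(-.015,.035,.098))
E
```

```text
pre 10.05 plate [-45.66  35.32] z 98.52 Fpl [ 0.62 -0.13] -1.37 open 0.0247 grip 30.0
hit True 12.24 plate [-24.87  34.89] z 97.49 Fpl [-0.61  0.02] -1.76 open 0.0249 grip 30.0
dwell 12.34 plate [-25.06  34.84] z 97.29 Fpl [-0.16  0.05] -1.46 open 0.0245 grip 30.0
  press -0.45
dwell 12.68 plate [-24.96  34.73] z 96.55 Fpl [-0.69 -0.81] -0.93 open 0.0246 grip 30.0
  press 0.09
dwell 12.99 plate [-25.01  34.62] z 95.84 Fpl [-1.64  0.67] -1.94 open 0.0243 grip 30.0
  press 1.02
dwell 13.3 plate [-25.1   34.47] z 95.14 Fpl [0.04 0.04] -1.51 open 0.0244 grip 30.0
  press -0.65
```

```bash
cat >> h.py <<'E'
def meanF(n=8):
    a=[]
    for _ in range(n): robot.pause(.02); a.append(robot.get_state()["force"])
    return np.mean(a,0)
def lean(p,n,f0,step=.0004,kmax=12,want=2.2):
    """from contact point p step the target along n until the steady press reaches want"""
    for k in range(1,kmax+1):
        h=robot.move_linear(p+n*step*k,.008,threshold=6); f=-(meanF()-f0)@n
        s=st(f"lean {k} {h} press {f:.2f}")
        if f>want: return f,s
    return f,s
E
python3 - <<'E'
from h import *
n=np.r_[M@[1,0],0]
robot.move_linear(W(-.029,.035,.098),.03); f0=meanF(); st("off"); print(f0)
lean(W(-.0255,.035,.098),n,f0)
E
```

```text
off 14.01 plate [-28.98  34.94] z 97.99 Fpl [0.45 0.48] -1.01 open 0.0244 grip 30.0
[ 0.34975726 -0.04774775 -1.62364129]
lean 1 False press 0.46 14.78 plate [-25.13  35.  ] z 98.01 Fpl [0.27 0.07] -1.28 open 0.0246 grip 30.0
lean 2 False press 0.48 15.17 plate [-24.72  34.99] z 98.0 Fpl [-0.23  0.2 ] -1.98 open 0.0244 grip 30.0
lean 3 False press 1.69 15.55 plate [-24.38  35.02] z 97.97 Fpl [-1.97  0.65] -0.78 open 0.0249 grip 30.0
lean 4 False press 2.81 15.93 plate [-23.99  34.99] z 97.97 Fpl [-1.71 -0.27] -0.59 open 0.0241 grip 30.1
```

```bash
cat > t.py <<'E'
from h import *
def probe(a,b,dxy):
    """approach from a to b (plate xy), then back off 3 mm and lean; contact point by stiffness"""
    n=np.r_[M@dxy,0]; z=.098
    hit=robot.move_linear(W(*b,z),.010,threshold=3); s=st(f"hit {hit}")
    if not hit: return
    t=(PL(s["ee_pos"])-a)@dxy; p=W(*(np.array(a)+t*np.array(dxy)),z)
    robot.move_linear(p-n*.003,.03); f0=meanF()
    lean(p-n*.0008,n,f0,step=.0005)
E
python3 - <<'E'
from t import *
robot.move_linear(W(-.038,.035,.098),.05)
robot.move_linear(W(-.038,-.035,.098),.08); st("pre2")
probe([-.038,-.035],[-.015,-.035],[1,0])
E
```

```text
pre2 17.39 plate [-37.99 -34.44] z 98.05 Fpl [-0.47 -0.59] -1.63 open 0.0243 grip 30.0
hit True 18.63 plate [-27.21 -35.05] z 97.5 Fpl [-0.26  0.03] -1.51 open 0.0246 grip 30.0
lean 1 False press 0.11 19.64 plate [-27.53 -34.97] z 97.98 Fpl [ 0.2  -0.16] -1.59 open 0.0244 grip 30.0
lean 2 False press 1.28 20.02 plate [-27.12 -35.  ] z 97.98 Fpl [-1.41 -0.52] -1.05 open 0.0244 grip 30.0
lean 3 False press 2.86 20.41 plate [-26.62 -35.01] z 97.98 Fpl [-3.12  0.79] -0.94 open 0.0243 grip 30.1
```

Run:
```python
from t import *
robot.move_linear(W(-.036,-.035,.098),.06)
robot.move_linear(W(-.036,-.035,.16),.15)
robot.move_ptp(W(.010,.082,.16),Rt)
robot.move_linear(W(.010,.078,.098),.12); st("pre3")
probe([.010,.078],[.010,.050],[0,-1])
```

```text
pre3 22.52 plate [10.27 77.9 ] z 98.48 Fpl [ 0.45 -0.02] -2.24 open 0.0245 grip 30.0
hit False 25.47 plate [ 9.97 50.02] z 97.98 Fpl [-1.14  2.48] -1.44 open 0.0245 grip 30.0
```

Run:
```python
from t import *
f=meanF(4);st("now")
a=robot.grab_frame("side")[120:260,320:480,::-1];b=robot.grab_frame("wrist")[:,:,::-1]
cv2.imwrite("pics/t3.png",np.hstack([cv2.resize(a,(450,394)),b[0:394,140:490]]))
```

```text
now 25.53 plate [ 9.96 50.02] z 97.98 Fpl [0.45 1.79] -0.93 open 0.0242 grip 30.0
```

View pics/t3.png

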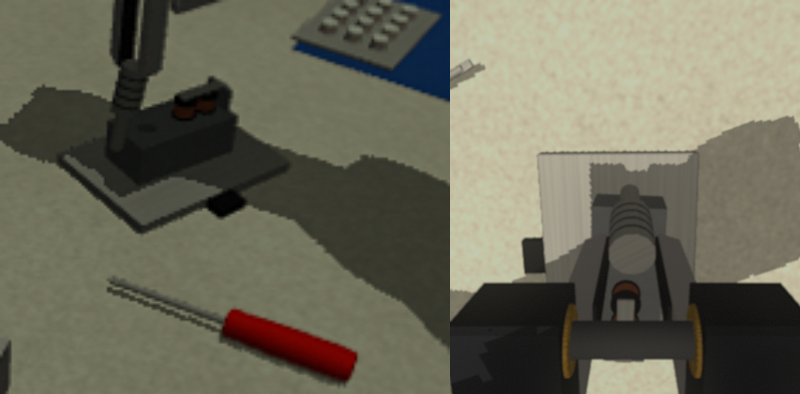

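The push rotated the tube in the pads: in the wrist view the handle top is at crop (632,255) and the foot leans out at (629,188). I'll back off, check the contact force, and measure the tilt against the clear bench.

Run:
```python
from t import *
f1=meanF(6)
robot.move_linear(W(.010,.070,.098),.08); f0=meanF(6); print("press3 dF plate",M.T@(f1-f0)[:2])
robot.move_linear(W(.010,.070,.15),.15); robot.pause(.1);s=st("up")
ci=robot.camera_info("wrist");im=robot.grab_frame("wrist");np.save("wt.npy",ci,allow_pickle=True)
cv2.imwrite("pics/wt.png",im[:,:,::-1])
# predictions of top centre / foot centre / shoulder stem axis for tilt angles
tcp=s["ee_pos"]; R=s["tool_rot"]; e=np.r_[M@[0,1],0]
for a in np.radians([0,5,10,15,20]):
    ax=np.array([0,0,1])*np.cos(a)-e*np.sin(a)   # up the tube
    print(np.degrees(a),proj(ci,[tcp+ax*.023,tcp-ax*.022,tcp-ax*.06]).round(1).tolist())
cv2.imwrite("pics/wtc.png",cv2.resize(im[130:300,250:400,::-1],None,fx=3.5,fy=3.5,interpolation=cv2.INTER_CUBIC))
```

```text
press3 dF plate [0.46021189 2.32207126]
up 26.83 plate [ 9.44 69.62] z 148.84 Fpl [-0.38  0.52] -1.85 open 0.0246 grip 30.0
0.0 [[321.0, 251.5], [321.1, 224.8], [321.3, 209.1]]
5.0 [[321.0, 255.0], [321.1, 222.1], [321.3, 202.5]]
10.0 [[321.0, 258.3], [321.1, 219.4], [321.3, 195.9]]
14.999999999999998 [[321.0, 261.3], [321.1, 216.8], [321.3, 189.5]]
20.0 [[321.0, 264.2], [321.1, 214.3], [321.2, 183.3]]
```

View pics/wtc.png

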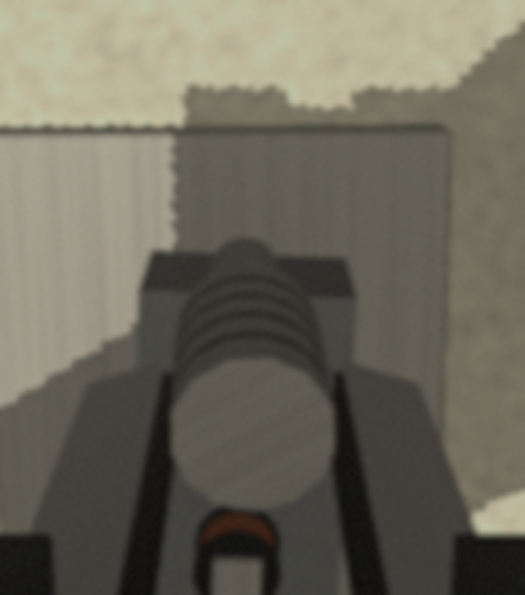

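Run:
```python
from h import *
ci=np.load("wt.npy",allow_pickle=True).item()
P=onz(ci,[[290,213.7],[351.4,214.9]],.052);print("top edge end",[PL(p)*1e3 for p in P],np.linalg.norm(P[1]-P[0]))
P=onz(ci,[[293,202.5],[349,204]],.012);print("bottom edge end",[PL(p)*1e3 for p in P],np.linalg.norm(P[1]-P[0]))
P=onz(ci,[[250,167],[376.5,166.5]],.012);print("plate +y edge, +x corner",[PL(p)*1e3 for p in P])
wp=np.load("wp.npy",allow_pickle=True).item();print("bore",PL(onz(wp,[[322.2,148.7]],.052)[0])*1e3)
c,_=ray(ci,[[0,0]]);print("cam plate",PL(c)*1e3,c[2]); c,_=ray(wp,[[0,0]]);print("cam wp",PL(c)*1e3,c[2])
a=cv2.resize(cv2.imread("pics/wp.png")[110:240,280:370],None,fx=4.5,fy=4.5,interpolation=2)
b=cv2.resize(cv2.imread("pics/gw.png")[150:280,240:330],None,fx=4.5,fy=4.5,interpolation=2)
cv2.imwrite("pics/cc.png",np.hstack([a,b]))
```

```text
top edge end [array([-17.63146754,  55.21399375]), array([35.39726956, 54.14490077])] 0.05303951280068419
bottom edge end [array([-18.20740258,  54.83599399]), array([36.28178517, 53.33778715])] 0.054509780827688946
plate +y edge, +x corner [array([-58.21515755,  89.56770276]), array([61.60285527, 90.07090022])]
bore [ 7.9204998  30.87052578]
cam plate [  9.96926388 141.56891795] 0.3466437790096426
cam wp [11.99751848 72.64918923] 0.45769707616804356
```

View pics/cc.png

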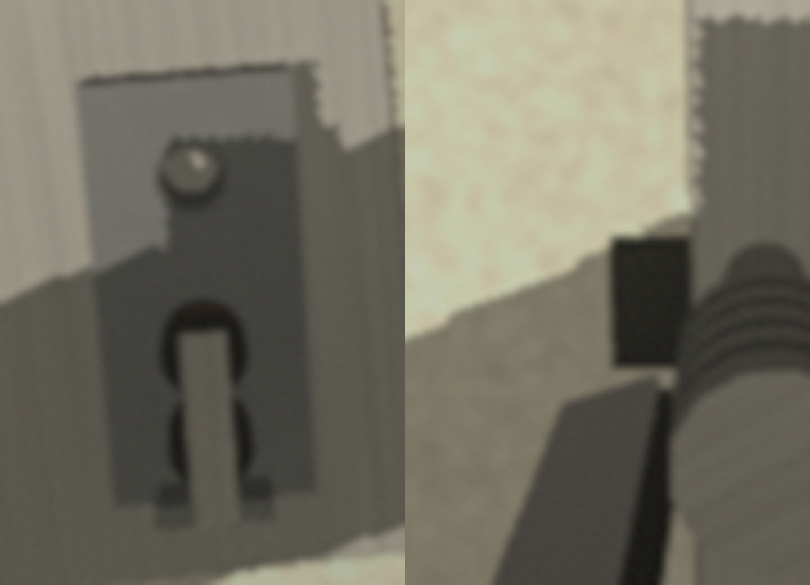

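The end face measures y ≈ 54.7 mm in the middle. From the touches, the tab-side line gives frame yaw -0.037 rad and bore centre (8.9, 29.8) mm. Residual tube tilt is about 4.5°, so I'll tilt the tool to compensate and insert gently.

```bash
cat >> h.py <<'E'
al=np.radians(4.5); ex=np.r_[M@[1,0],0]
Ri=cv2.Rodrigues(-al*ex)[0]@Rt
BX,BY=.00885,.0298
E
python3 - <<'E'
from t import *
robot.move_ptp(W(BX,BY,.128),Ri); robot.pause(.2); f0=meanF(); s=st("above")
ci=robot.camera_info("wrist");cv2.imwrite("pics/ab.png",robot.grab_frame("wrist")[:,:,::-1])
np.save("f0.npy",f0)
for z in (.110,.100,.090,.080):
    h=robot.move_linear(W(BX,BY,z),.02,threshold=4); s=st(f"z{z} {h}"); print("  dF",(s["force"]-f0).round(2))
    if h: break
E
```

```text
above 27.51 plate [ 9.   30.16] z 128.26 Fpl [-0.33 -0.27] -1.68 open 0.0243 grip 30.0
z0.11 False 28.61 plate [ 8.93 29.87] z 110.13 Fpl [ 0.18 -0.84] -1.46 open 0.0246 grip 30.0
  dF [-0.32 -0.7   0.12]
z0.1 False 29.26 plate [ 8.84 29.83] z 99.99 Fpl [-0.46 -0.18] -1.61 open 0.0246 grip 30.0
  dF [-0.7   0.14 -0.03]
z0.09 False 29.91 plate [ 8.85 29.84] z 89.97 Fpl [-0.14  0.88] -1.1 open 0.0247 grip 30.0
  dF [-0.03  1.02  0.47]
z0.08 False 30.56 plate [ 8.84 29.82] z 79.98 Fpl [-0.37 -0.17] -1.82 open 0.0243 grip 30.0
  dF [-0.61  0.12 -0.25]
```

Run:
```python
from t import *
f0=np.load("f0.npy")
h=robot.move_linear(W(BX,BY,.068),.010,threshold=4); s=st(f"down {h}"); z=s["ee_pos"][2]+.0005
for k in range(14):
    robot.move_linear(W(BX,BY,z),.008,threshold=9); f=(meanF(4)-f0); st(f"press {f[2]:.2f}")
    if f[2]>7: break
    z-=.0004
robot.pause(.2); f=meanF(6)-f0; print("held",f.round(2))
```

```text
down True 31.26 plate [ 8.81 29.89] z 73.92 Fpl [0.02 0.62] 7.55 open 0.0246 grip 30.0
press 0.24 31.62 plate [ 8.77 29.72] z 74.24 Fpl [-0.33  0.42] -0.67 open 0.0242 grip 30.0
press 3.71 31.93 plate [ 8.87 29.81] z 74.1 Fpl [-1.41  0.19] 1.6 open 0.0246 grip 30.0
press 8.28 32.25 plate [ 8.97 29.83] z 73.94 Fpl [-3.08 -0.79] 6.33 open 0.0245 grip 30.0
held [-2.57  1.11  8.78]
```

Seated: the TCP stopped at 73.9 mm as expected, and the press held about 8.5 N. Now I'll ease off, release, retreat and check.

Run:
```python
from t import *
robot.move_linear(W(BX,BY,.0743),.01)
robot.gripper_to(.05); st("open")
s=robot.get_state(); up=-s["tool_rot"][:,2]
robot.move_linear(s["ee_pos"]+up*.06,.08); st("clear")
robot.move_ptp(W(BX,BY,.26),Rt); robot.pause(.3)
ci=robot.camera_info("wrist");im=robot.grab_frame("wrist")
print("pred top seated",proj(ci,[W(BX,BY,.097),W(BX,BY,.052)]))
a=robot.grab_frame("side")[120:260,320:480]
cv2.imwrite("pics/end.png",np.hstack([cv2.resize(a,(400,350)),cv2.resize(im[70:245,220:420],(400,350))])[:,:,::-1])
```

```text
open 33.4 plate [ 8.88 29.79] z 74.31 Fpl [1.13 0.03] -0.1 open 0.0504 grip 0.0
clear 34.3 plate [ 8.69 34.34] z 133.7 Fpl [0.43 0.02] -0.04 open 0.05 grip 0.0
pred top seated [[321.76075901 182.70915837]
 [321.78321534 175.04060995]]
```

View pics/end.png

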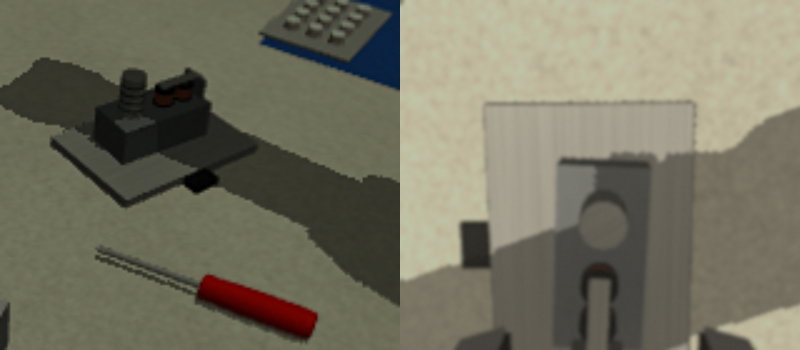

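The tube stands upright with its shoulder on the frame. Its top is at crop (604,225), which is about (322,182) in the full picture and matches the prediction of (322,183).

```bash
python3 -c "
from rig import robot
print(robot.sign_off())"
```

```text
the job is handed in; nothing more can be done
None
```

The job is handed in: all three faces were touched in order, and the tube was pressed home at about 8.5 N and released upright with its shoulder on the frame; the tube slipped in the grip at the third touch (about 2.3 N), so the bore's position along the frame came mainly from the camera.

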